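Queue the tissue blocks on their carriers

ROBOT

A 6-joint arm with a two-finger parallel gripper is mounted at the origin on a cart in front of the work surface, level with it; the furniture and walls round the work are solid. World frame = base frame: x ahead of the robot, y to its left, z up, the work surface at z = 0. Lengths are in m, angles in rad, forces in N, time in s.
With the tool pointing down it reaches from about 0.375 to 0.925 m from the base axis. Payload 5.7 kg.
Tool frame: the origin (TCP) lies at the very end of the fingers, on their centre line; the grasp point (between the pads) lies 19 mm behind it (bot.tcp_to_grasp is the distance from the TCP to the grasp point, in m); z points along the fingers, y is the line along which they close (so a half turn about z gives the same grasp; the last joint's range is limited). The gripper opens to 88 mm and grips with 3 to 60 N. Pads are 20 mm wide; open, the fingers measure 115 mm over their backs; the gripper's body (75 mm by 178 mm) begins 61 mm behind the grasp point.
Start: joints at [1.093, 0.359, 1.51, -0, 1.272, -0.115], TCP at [0.213, 0.561, 0.223] pointing down, gripper open.
Joint ranges: [-2.97, 2.97], [-1.01, 2.36], [0.21, 2.38], [-0.96, 4.11], [0.2, 2.71], [-2.98, 2.98]. Speed limits (rad/s): [2.39, 2.39, 3.14, 3.14, 3.14, 3.14].

INTERFACE

Orientations are given as [roll, pitch, yaw] about the fixed x, y, z axes, in that order (R = Rz(yaw) Ry(pitch) Rx(roll)).
In Python, from rig import telemetry, read_camera, camera_params, bot gives the robot as it stands.
- The arm moves only by the shell command python3 -m crank 'ROWS' [OPENING] [FORCE]. ROWS is a JSON list of rows, 1 to 5 of them, each written [[dx, dy, dz], turn]: dx, dy, dz in shares of the most that a row can go, 1 being 50 mm, then a turn about the tool's z in shares of 4 rad (1.0 is 4 rad); each row shifts and turns the commanded pose from where the row before left it, along the tool's axes as they then stand; what a row does not reach is not made up. A row lasts 1/10 s, in which the tool goes at most 0.05 m and 0.15 rad, less where a joint would pass 70% of its speed; a pose out of reach is approached as far as the arm can. OPENING is the opening from 0.0 (shut) to 1.0 (fully open), set as the command begins (- or left out keeps the last). The fingers move at their own pace and stop on an object; FORCE is the grip in N (left out, the last holds). Time passes only in rows, so rows that do not move let the fingers close. It prints the time, the measured TCP pose, the force, the opening and the grip force at its end. Shift and turn numbers lie between -1 and 1, and a call with a number outside is refused. Input that does not fit is refused with a message, and nothing moves.
- telemetry.get_state(): the state, without advancing time (a new reading comes with each control period).
- read_camera(name): name is "scene" or "top" or "wrist"; returns the picture (420x560x3 uint8, red, green, blue); there is no depth.
- camera_params(name): a dict with "fx", "fy", "cx", "cy" (pixels), "eye" and "orientation" of the camera in the world. Camera axes: x right, y down, z forward; pixel columns grow to the right and rows downward; lengths in m; the calibration is good to about 2 mm. A picture is of the moment at which its call begins: read the wrist's pose just before it. camera_params takes no time and is no camera call; for the wrist camera it gives the pose at the moment of the call.
- bot.sign_off(): hands the job in; it is judged then, once.
The state is a dict: "t": time; "joint_pos": joint angles; "joint_velocities": joint speeds; "joint_efforts": joint torques, N m; "tcp_pos": TCP position; "orientation": TCP orientation; "wrist_force": force on the tool from outside, world axes, zero at the start; "moment": the same for the moment, N m; "grip_width": opening from 0.0 (shut) to 1.0 (fully open); "grasp_force": force on a finger pad.
Only numpy, scipy, OpenCV 4.12 (cv2) and the standard library are available. Lean on these libraries where they do the work, as an engineer would, in place of code of your own. Each camera call takes 0.05 s, during which the arm holds its last target. There are 200 camera calls.

TASK

Queue the tissue blocks for cutting: stack three cassettes on the middle of the red-marked carrier, the blue one at the bottom, the yellow one on it and the pink one on top, neatly one above the other, and then set the orange dust cover over that stack so that it stands flat on the carrier. Lay the white cassette alone on the middle of the green-marked carrier. All lie wax side up and square with their carrier, and the beaker and the small amber vial stay standing where they are.

Things in the scene. Friction and masses are not known exactly. Their poses are not given: they have to be found in the camera images.
- cassette_blue: blue-based tissue cassette: flat blue plastic base 28x40x2 mm (blue border and end label) with a beige wax block, 24x34 mm, on it; 10 mm high in all; loose, 15 g, wax up. Grip across the short side, on the wax block (24 mm wide, 2 to 9 mm above the underside). Stacked, each sits 9 mm above the one below. Origin: centre of underside; x along the short side, y long side, z up.
- cassette_yellow: yellow-based tissue cassette: flat yellow plastic base 28x40x2 mm (yellow border and end label) with a beige wax block, 24x34 mm, on it; 10 mm high in all; loose, 15 g, wax up. Grip across the short side, on the wax block (24 mm wide, 2 to 9 mm above the underside). Stacked, each sits 9 mm above the one below. Origin: centre of underside; x along the short side, y long side, z up.
- cassette_pink: pink-based tissue cassette: flat pink plastic base 28x40x2 mm (pink border and end label) with a beige wax block, 24x34 mm, on it; 10 mm high in all; loose, 15 g, wax up. Grip across the short side, on the wax block (24 mm wide, 2 to 9 mm above the underside). Stacked, each sits 9 mm above the one below. Origin: centre of underside; x along the short side, y long side, z up.
- cassette_white: white-based tissue cassette: flat white plastic base 28x40x2 mm (white border and end label) with a beige wax block, 24x34 mm, on it; 10 mm high in all; loose, 15 g, wax up. Grip across the short side, on the wax block (24 mm wide, 2 to 9 mm above the underside). Stacked, each sits 9 mm above the one below. Origin: centre of underside; x along the short side, y long side, z up.
- dust_cover: orange dust cover, loose, 60 g: box open below, 52 (x) x 64 (y) x 35 mm outside, 46x58x32 mm inside (9 mm to spare round a cassette stack), standing open side down; black bar handle on its roof, 12 mm wide (x), 40 mm long (y), 35 to 55 mm above the underside, gripped across its width. Origin: centre of underside; x short side, y long side, z up.
- carrier_red: fixed red-marked carrier: aluminium plate 78 (x) x 96 (y) x 6 mm; red rails 6 mm wide, 5 mm above the plate, along its two short ends, 80 mm apart; painted red rectangle 34x48 mm in the middle where a cassette goes. Origin: centre of underside, plate top 6 mm above it. Cassettes and cover lie with their x (short side) along its x, either way round.
- carrier_green: fixed green-marked carrier: aluminium plate 78 (x) x 96 (y) x 6 mm; green rails 6 mm wide, 5 mm above the plate, along its two short ends, 80 mm apart; painted green rectangle 34x48 mm in the middle where a cassette goes. Origin: centre of underside, plate top 6 mm above it. Cassettes and cover lie with their x (short side) along its x, either way round.
- beaker: clear plastic beaker, 60 mm across and 70 mm high, loose, standing among the cassettes; not to be disturbed. Origin: centre of the underside, z up.
- amber_vial: small amber vial with a blue cap, 27 mm across and 50 mm high, loose, standing near the cassettes; not to be disturbed. Origin: centre of the underside, z up.
Mind the look-alikes: they are no part of the job. What is shaped like the cassette_white but black is not meant.

How it is judged:
By the outcome, as a careful person would: the job done as asked, in the order asked, and still so for the second after the job is handed in, with the robot touching nothing.
It also fails if it takes over 120 s, if anything falls off the work surface, if the arm or the gripper's body presses on something with over 40 N, if the wrist force passes 120 N, or if a joint passes its speed limit or range.

## Working session

There is one attempt and no reset: what is moved stays moved. The work goes in short steps, Python scripts to look and compute and a shell command to move; the robot and the scene stay as the last step left them, time stands still between calls to the robot, and variables do not carry over. Pictures are saved under pics/ and viewed, at most 14 in all, crops included, and the job is handed in when it is done.

```bash
mkdir -p pics; ls
python3 - <<'E'
from rig import *
import cv2
for n in("top","scene"):
    cv2.imwrite(f"pics/{n}0.png",cv2.resize(read_camera(n),(800,600),interpolation=cv2.INTER_CUBIC)[:,:,::-1]); print(camera_params(n))
print(telemetry.get_state(), camera_params("wrist"))
E
```

```text
pics
{'fx': 506.92543469983417, 'fy': 506.92543469983417, 'cx': 274.56183522037196, 'cy': 213.48176537778988, 'eye': array([0.44036745, 0.07746784, 1.08740233]), 'orientation': array([-3.05855976, -0.01104312, -1.54788301])}
{'fx': 504.60747323164236, 'fy': 504.60747323164236, 'cx': 284.0002792627213, 'cy': 199.49008067961867, 'eye': array([-0.04450796, -0.56663891,  0.62904072]), 'orientation': array([-2.16683265,  0.01303109, -0.76768691])}
{'t': 0.1, 'joint_pos': array([ 1.09287436e+00,  3.59394645e-01,  1.51134122e+00, -3.83152763e-05,
        1.27251344e+00, -1.15103613e-01]), 'joint_velocities': array([ 0.00160989, -0.00254164, -0.00186037, -0.00020539, -0.00091246,
       -0.00060848]), 'joint_efforts': array([ 2.67512178e-04, -5.16359854e+01, -2.71405810e+01,  6.76565431e-02,
        2.75452301e-02, -1.70475874e-05]), 'tcp_pos': array([0.21267202, 0.560359  , 0.22191001]), 'orientation': array([-3.13994276e+00, -1.53903866e-04,  2.77878546e+00]), 'wrist_force': array([ 0.08758289, -0.47079121,  0.11354838]), 'moment': array([-0.01165142,  0.03338405, -0.05975902]), 'grasp_force': 0.0, 'grip_width': 0.9969432588680421} {'fx': 321.89892157168816, 'fy': 321.89892157168816, 'cx': 281.0502218242257, 'cy': 207.3439632635383, 'eye': array([0.15061214, 0.58515177, 0.38377446]), 'orientation': array([2.89451969e+00, 1.23097481e-03, 1.20944385e+00])}
```

View pics/top0.png

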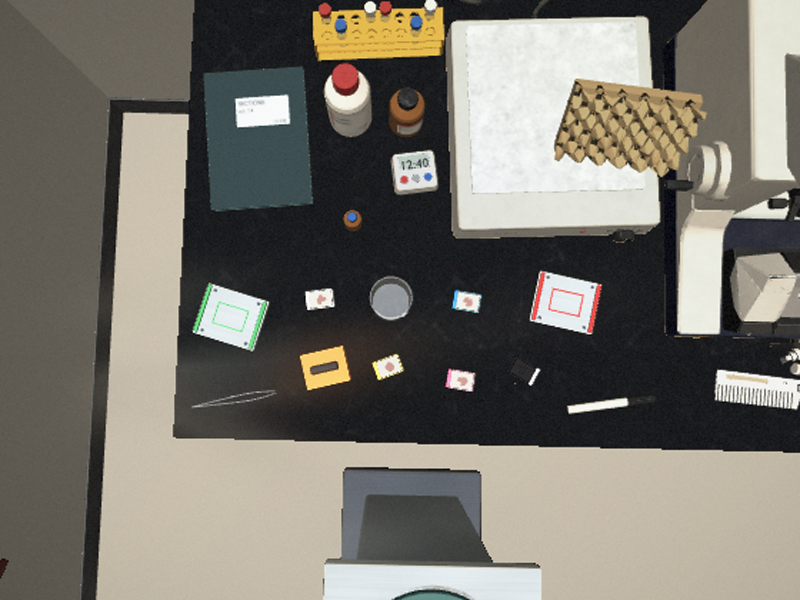

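View pics/scene0.png

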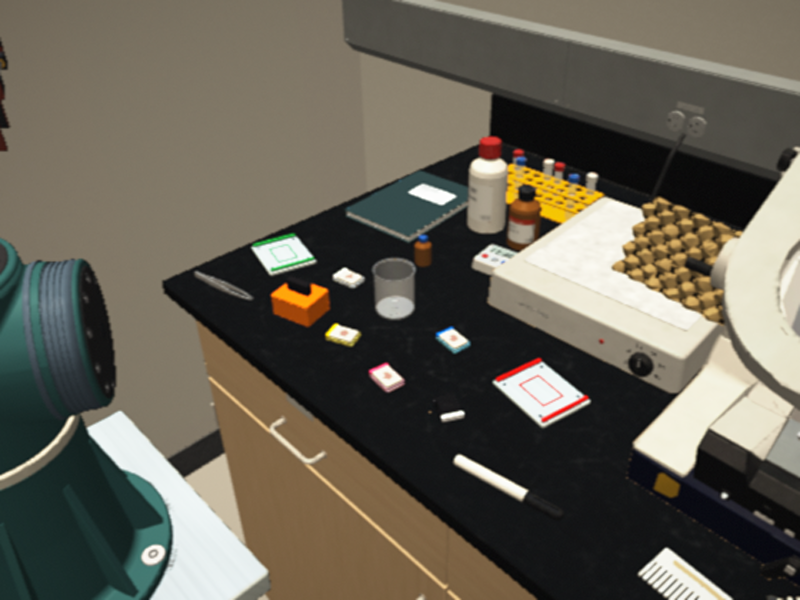

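The top view (800-px scale) shows these positions:
- Cassettes: blue (466,300), yellow (388,367), pink (460,380) and white (319,299). The black look-alike is at (526,372).
- Cover (325,368), red carrier (566,302) and green carrier (231,317).
- Beaker (391,298) and vial (352,219).

The scene view agrees with this layout.

```bash
cat > h.py <<'E'
import numpy as np, cv2
from scipy.spatial.transform import Rotation as Ro
from rig import *
def K(p): return np.array([[p["fx"],0,p["cx"]],[0,p["fy"],p["cy"]],[0,0,1.]])
def world(p,uv,z):
    uv=np.atleast_2d(uv).astype(float)
    d=np.c_[(uv-[p["cx"],p["cy"]])/[p["fx"],p["fy"]],np.ones(len(uv))]@Ro.from_euler('xyz',p["orientation"]).as_matrix().T
    e=np.array(p["eye"]); return (e+d*((z-e[2])/d[:,2])[:,None])[:,:2]
def pix(p,P):
    c=(np.atleast_2d(P)-p["eye"])@Ro.from_euler('xyz',p["orientation"]).as_matrix()
    return c[:,:2]/c[:,2:]*[p["fx"],p["fy"]]+[p["cx"],p["cy"]]
def rect(img,p,xy,z,thr=70,win=0.08,up=4):
    """min-area rect, in the plane z, of the bright/saturated blob nearest world xy: centre, yaw of the SHORT side, sizes"""
    big=cv2.resize(img,None,fx=up,fy=up,interpolation=cv2.INTER_LINEAR)
    m=(big.max(2)>thr).astype(np.uint8)
    q=pix(p,[*xy,z])[0]; 
    n,l,s,c=cv2.connectedComponentsWithStats(m)
    c=(c+.5)/up-.5
    ok=[i for i in range(1,n) if s[i,4]>30*up*up and np.hypot(*(c[i]-q))<40]
    i=min(ok,key=lambda i:np.hypot(*(c[i]-q)))
    cs=cv2.findContours((l==i).astype(np.uint8),cv2.RETR_EXTERNAL,cv2.CHAIN_APPROX_NONE)[0]
    k=max(cs,key=cv2.contourArea)[:,0]
    w=world(p,(k+.5)/up-.5,z)
    (cx,cy),(a,b),t=cv2.minAreaRect((w*1000).astype(np.float32))
    t=np.radians(t)+(0 if a<b else np.pi/2)
    return np.array([cx,cy])/1000,(t+np.pi/2)%np.pi-np.pi/2,sorted((a,b))
def go(x,y,z=None,yaw=None):
    """tool-axis shift then turn to reach the target (tool down)"""
    s=telemetry.get_state(); R=Ro.from_euler('xyz',s["orientation"]).as_matrix()
    d=R.T@np.array([x-s["tcp_pos"][0],y-s["tcp_pos"][1],0 if z is None else z-s["tcp_pos"][2]])
    a=0 if yaw is None else -((yaw-s["orientation"][2]+np.pi/2)%np.pi-np.pi/2)
    print("shift",d.round(4),"turn",round(a,3),"j6",s["joint_pos"][5].round(2))
E
python3 - <<'E'
from h import *
img=read_camera("top");p=camera_params("top")
px=dict(blue=(466,300),yellow=(388,367),pink=(460,380),white=(319,299),black=(526,372),cover=(325,368),green=(231,317),red=(566,302),beaker=(391,298),vial=(352,219))
for n,u in px.items():
    z=dict(cover=.035,green=.006,red=.006,beaker=.07,vial=.05).get(n,.004)
    w=world(p,[u[0]*.7,u[1]*.7],z)[0]
    try: c,t,s=rect(img,p,w,z,60 if n!="beaker" else 80); print(n,w.round(3),c.round(4),round(t,3),np.round(s,1))
    except Exception as e: print(n,w,e)
E
```

```text
blue [ 0.541 -0.043] [ 0.5396 -0.0435] -0.153 [31.3 43.8]
yellow [0.438 0.072] [0.4392 0.073 ] 0.37 [32.  44.9]
pink [ 0.421 -0.036] [ 0.4217 -0.0356] -0.142 [30.8 43.9]
white [0.537 0.178] [0.5381 0.1776] 0.153 [31.2 44.8]
black [ 0.435 -0.134] [ 0.4294 -0.1456] 1.079 [ 8.8 30.3]
cover [0.43443307 0.16298005] min() iterable argument is empty
green [0.507 0.308] [0.5077 0.309 ] -0.281 [ 80.9 100.3]
red [ 0.541 -0.193] [ 0.5415 -0.192 ] -0.199 [80.8 98.9]
beaker [0.535 0.07 ] [0.5359 0.0714] 1.188 [60.8 62.3]
vial [0.651 0.129] [0.6503 0.1289] -1.009 [26.7 30.5]
```

```bash
python3 -c "
from h import *
go(.54,-.0435,.12,1.418)"
```

```text
shift [-0.5204 -0.4483  0.1026] turn 1.361 j6 -0.12
```

Units first: shifts go in shares of 50 mm and turns go in shares of 4 rad. So -0.0347 m is -0.694, -0.03 m is -0.6.

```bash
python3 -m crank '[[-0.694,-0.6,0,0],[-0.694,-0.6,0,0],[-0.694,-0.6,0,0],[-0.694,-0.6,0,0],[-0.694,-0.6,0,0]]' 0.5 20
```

```text
refused: ROWS must be rows with the three-number parts in brackets of their own. Nothing was moved.
```

The call was refused and nothing moved: it wants rows with the three-number parts in brackets of their own. Same move again in that form.

```bash
python3 -m crank '[[[-0.694,-0.6,0],0],[[-0.694,-0.6,0],0],[[-0.694,-0.6,0],0],[[-0.694,-0.6,0],0],[[-0.694,-0.6,0],0]]' 0.5 20
python3 -m crank '[[[-0.694,-0.6,0],0],[[-0.694,-0.6,0],0],[[-0.694,-0.6,0],0],[[-0.694,-0.6,0],0],[[-0.694,-0.6,0],0]]'
python3 -m crank '[[[-0.694,-0.6,0],0],[[-0.694,-0.6,0],0],[[-0.694,-0.6,0],0],[[-0.694,-0.6,0],0],[[-0.694,-0.6,0],0]]'
python3 -m crank '[[[0,0,0.4],0.034],[[0,0,0.4],0.034],[[0,0,0.4],0.034],[[0,0,0.4],0.034],[[0,0,0.4],0.034]]'
python3 -m crank '[[[0,0,0],0.034],[[0,0,0],0.034],[[0,0,0],0.034],[[0,0,0],0.034],[[0,0,0],0.034]]'
python3 - <<'E'
from h import *
p=camera_params("wrist");img=read_camera("wrist");cv2.imwrite("pics/w1.png",img[:,:,::-1])
print(rect(img,p,(.5396,-.0435),.004)); print(rect(img,p,(.5415,-.192),.006))
go(.54,-.0435,.05,1.418)
E
```

```text
t: 0.65
tcp_pos: [0.3222, 0.3574, 0.2225]
orientation: [-3.141, 0.0, 2.779]
wrist_force: [0.1, 0.5, 0.6]
grip_width: 0.584
grasp_force: 0.0
t: 1.15
tcp_pos: [0.4313, 0.1555, 0.2227]
orientation: [3.142, 0.0, 2.779]
wrist_force: [0.7, 0.9, 0.2]
grip_width: 0.502
grasp_force: 0.0
t: 1.65
tcp_pos: [0.5403, -0.0464, 0.2225]
orientation: [3.142, -0.0, 2.778]
wrist_force: [0.9, -0.5, 0.4]
grip_width: 0.5
grasp_force: 0.0
t: 2.15
tcp_pos: [0.5396, -0.0446, 0.1217]
orientation: [-3.141, -0.0, 2.093]
wrist_force: [0.2, -1.4, 0.3]
grip_width: 0.496
grasp_force: 0.0
t: 2.65
tcp_pos: [0.5396, -0.0445, 0.1224]
orientation: [-3.141, 0.0, 1.413]
wrist_force: [-0.5, -0.2, -0.4]
grip_width: 0.497
grasp_force: 0.0
(array([ 0.53946808, -0.0412905 ]), np.float64(-0.1539546794563904), [31.048099517822266, 43.31852340698242])
(array([ 0.58634454, -0.16781516]), np.float64(1.4149144508156701), [128.9532928466797, 416.5616760253906])
shift [0.001  0.0002 0.0724] turn -0.012 j6 -0.05
```

View pics/w1.png

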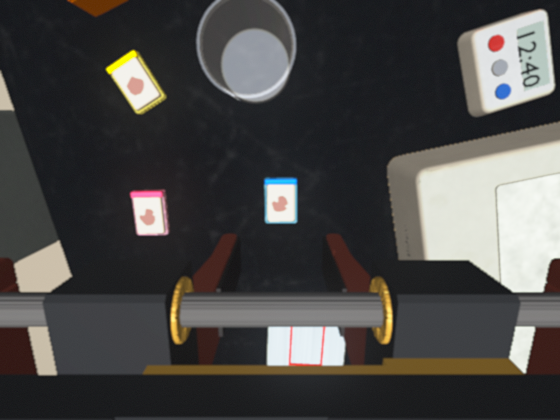

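The wrist view shows blue at (281,200), yellow at (136,82) and pink at (149,212). The fingers straddle the area just below blue, so I'm descending on it.

In the tool's units: 0.04 m is 0.8, 0.002 m is 0.04.

```bash
python3 -m crank '[[[0.04,0,0.8],0],[[0,0,0.8],0],[[0,0,0.5],0],[[0,0,0.266],0],[[0,0,0],0]]'
python3 -m crank '[[[0,0,0],0],[[0,0,0],0],[[0,0,0],0],[[0,0,0],0],[[0,0,0],0]]' 0.1 20
python3 -m crank '[[[0,0,0],0],[[0,0,-0.4],0],[[0,0,-1],0],[[0,0,-0.6],0],[[0,0,0],0]]'
python3 - <<'E'
from h import *
img=read_camera("wrist");cv2.imwrite("pics/w2.png",img[:,:,::-1])
go(.5415,-.192,.12,-.199+np.pi/2)
E
```

```text
t: 3.2
tcp_pos: [0.5388, -0.0423, 0.0028]
orientation: [-3.138, -0.0, 1.42]
wrist_force: [0.0, 0.3, 0.2]
grip_width: 0.501
grasp_force: 0.0
t: 3.7
tcp_pos: [0.5413, -0.0428, 0.0057]
orientation: [3.139, 0.0, 1.419]
wrist_force: [-0.7, 0.3, 7.7]
grip_width: 0.264
grasp_force: 20.0
t: 4.2
tcp_pos: [0.5436, -0.0432, 0.109]
orientation: [3.133, 0.001, 1.419]
wrist_force: [0.7, -0.0, -0.3]
grip_width: 0.265
grasp_force: 20.0
shift [-0.1475  0.0221 -0.013 ] turn 0.047 j6 -0.05
```

View pics/w2.png

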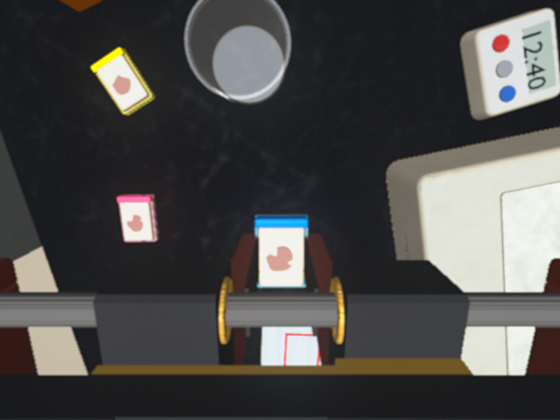

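```bash
python3 -m crank '[[[0,0,0],0],[[0,0,0],0],[[0,0,0],0]]'
```

```text
t: 4.55
tcp_pos: [0.539, -0.0423, 0.103]
orientation: [-3.139, -0.0, 1.419]
wrist_force: [-0.2, 0.9, 0.2]
grip_width: 0.268
grasp_force: 20.0
```

In the tool's units: -0.047 m is -0.94, -0.005 m is -0.1, 0.01 rad / 4 = 0.0025.

```bash
python3 -m crank '[[[-0.94,0.088,-0.1],0.0025],[[-0.94,0.088,-0.1],0.0025],[[-0.94,0.088,-0.1],0.0025],[[-0.94,0.088,-0.1],0.0025],[[-0.94,0.088,-0.1],0.0025]]'
python3 -m crank '[[[0,0,0],0],[[0,0,0],0],[[0,0,0],0]]'
cat >> h.py <<'E'
def carrier(img,p,xy,col):
    """pose from the painted rectangle outline and the whole plate+rails; col 'r' or 'g'"""
    up=4; big=cv2.resize(img,None,fx=up,fy=up,interpolation=cv2.INTER_LINEAR).astype(int)
    r,g,b=big[...,0],big[...,1],big[...,2]
    m=((r-np.maximum(g,b)>40) if col=='r' else (g-np.maximum(r,b)>25)).astype(np.uint8)
    n,l,s,c=cv2.connectedComponentsWithStats(m); q=pix(p,[*xy,.006])[0]; out=[]
    for i in range(1,n):
        ci=(c[i]+.5)/up-.5
        if s[i,4]<200 or np.hypot(*(ci-q))>90: continue
        k=np.argwhere(l==i)[:,::-1]
        w=world(p,(k+.5)/up-.5,.006)
        (cx,cy),(a,bb),t=cv2.minAreaRect((w*1000).astype(np.float32)); t=np.radians(t)+(0 if a<bb else np.pi/2)
        print("  comp",round(cx,1),round(cy,1),"yaw",round((t+np.pi/2)%np.pi-np.pi/2,3),"size",np.round(sorted((a,bb)),1))
E
python3 - <<'E'
from h import *
p=camera_params("wrist");img=read_camera("wrist");cv2.imwrite("pics/w3.png",img[:,:,::-1])
carrier(img,p,(.5415,-.192),'r')
q=camera_params("top");im=read_camera("top")
print("top");carrier(im,q,(.5415,-.192),'r');print("topgreen");carrier(im,q,(.508,.309),'g')
print(telemetry.get_state()["tcp_pos"])
E
```

```text
t: 5.05
tcp_pos: [0.5207, -0.2793, 0.1285]
orientation: [-3.14, -0.001, 1.368]
wrist_force: [1.1, 1.0, -1.5]
grip_width: 0.27
grasp_force: 20.0
t: 5.35
tcp_pos: [0.5209, -0.2763, 0.1283]
orientation: [-3.139, -0.001, 1.369]
wrist_force: [-0.0, 0.3, 0.4]
grip_width: 0.267
grasp_force: 20.0
  comp 550.2 -147.5 yaw 1.375 size [ 6.8 75.2]
  comp 541.6 -190.5 yaw -0.197 size [34.4 48.4]
  comp 533.2 -233.1 yaw 1.376 size [ 6.2 75.4]
top
  comp 550.4 -150.9 yaw 1.369 size [ 7.8 74.9]
  comp 533.5 -235.7 yaw 1.372 size [ 8.1 75.8]
  comp 541.8 -192.5 yaw -0.204 size [36.  49.9]
  comp 509.3 -368.7 yaw -0.761 size [22.  47.1]
topgreen
  comp 520.5 351.8 yaw 1.293 size [ 7.5 74.6]
  comp 508.1 309.6 yaw -0.279 size [35.7 49.4]
  comp 496.7 268.6 yaw 1.29 size [ 7.5 74.6]
[ 0.5212467 -0.2759257  0.128707 ]
```

View pics/w3.png

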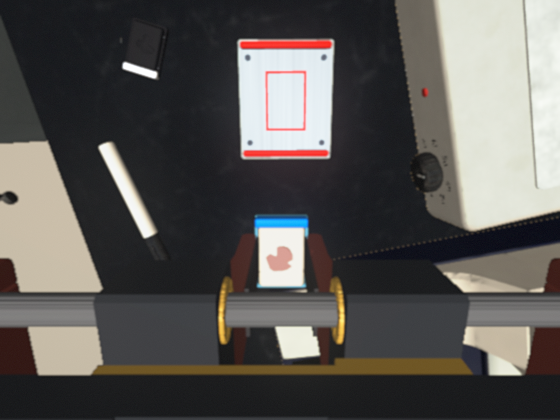

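The wrist view shows the carrier clearly: plate corners at about (240,40)–(332,158) and the painted rectangle centred at (286,100). Blue is held straight. The black-and-white item at (145,50) is the look-alike and stays alone. I'm placing blue with wrist-camera coordinates.

```bash
python3 -c "
from h import *
go(.5414,-.1915,.010,1.372)"
```

```text
shift [0.0866 0.0032 0.1188] turn -0.002 j6 -0.4
```

In the tool's units: 0.0436 m is 0.872, 0.043 m is 0.86.

```bash
python3 -m crank '[[[0.86,0.032,0],0],[[0.872,0.032,0],0],[[0,0,0.8],0],[[0,0,0.8],0],[[0,0,0.4],0]]'
python3 -m crank '[[[0,0,0.2],0],[[0,0,0],0],[[0,0,0],0],[[0,0,0],0]]'
python3 -c "
from h import *
go(.5414,-.1915,.010,1.372)"
```

```text
t: 5.95
tcp_pos: [0.5405, -0.1906, 0.0268]
orientation: [-3.138, -0.001, 1.372]
wrist_force: [-0.6, -0.7, -0.2]
grip_width: 0.267
grasp_force: 20.0
t: 6.35
tcp_pos: [0.5432, -0.194, 0.0207]
orientation: [3.139, 0.001, 1.369]
wrist_force: [-0.5, -0.2, -0.4]
grip_width: 0.268
grasp_force: 20.0
shift [ 0.0021 -0.0023  0.0107] turn -0.003 j6 -0.26
```

In the tool's units: 0.004 m is 0.08.

```bash
python3 -m crank '[[[0,0,0.08],0],[[0,0,0],0],[[0,0,0],0],[[0,0,0],0],[[0,0,0],0]]'
python3 -c "
from h import *
go(.5414,-.1915,.010,1.372)"
python3 -m crank '[[[0,0,0],0],[[0,0,0],0],[[0,0,0],0],[[0,0,0],0],[[0,0,0],0]]'
python3 -c "
from h import *
go(.5414,-.1915,.010,1.372)"
```

```text
t: 6.85
tcp_pos: [0.5421, -0.1937, 0.0155]
orientation: [3.142, 0.0, 1.369]
wrist_force: [0.3, 0.5, 0.4]
grip_width: 0.268
grasp_force: 20.0
shift [ 0.002  -0.0012  0.0055] turn -0.003 j6 -0.26
t: 7.35
tcp_pos: [0.5421, -0.1936, 0.0154]
orientation: [-3.142, 0.0, 1.369]
wrist_force: [-0.5, 1.1, -1.1]
grip_width: 0.266
grasp_force: 20.0
shift [ 0.0019 -0.0011  0.0054] turn -0.003 j6 -0.26
```

In the tool's units: 0.003 m is 0.06, 0.002 m is 0.04.

```bash
python3 -m crank '[[[0.038,-0.022,0.06],0],[[0,0,0],0],[[0,0,0],0],[[0,0,0.04],0],[[0,0,0],0]]'
python3 -m crank '[[[0,0,0],0],[[0,0,0],0],[[0,0,0],0]]'
```

```text
t: 7.85
tcp_pos: [0.5415, -0.1916, 0.0106]
orientation: [3.141, 0.0, 1.369]
wrist_force: [-0.0, 0.4, 2.6]
grip_width: 0.268
grasp_force: 20.0
t: 8.15
tcp_pos: [0.5415, -0.1916, 0.0106]
orientation: [3.141, 0.0, 1.369]
wrist_force: [-0.5, 0.3, 5.3]
grip_width: 0.268
grasp_force: 20.0
```

In the tool's units: -0.05 m is -1, -0.03 m is -0.6.

```bash
python3 -m crank '[[[0,0,0],0],[[0,0,0],0],[[0,0,0],0],[[0,0,-0.6],0],[[0,0,-1],0]]' 0.5
python3 -m crank '[[[-0.8,0,-0.6],0],[[-0.8,0,0],0],[[0,0,0],0],[[0,0,0],0],[[0,0,0],0]]'
python3 - <<'E'
from h import *
p=camera_params("wrist");img=read_camera("wrist");cv2.imwrite("pics/w4.png",cv2.resize(img[20:220,140:420],(700,500))[:,:,::-1])
carrier(img,p,(.5415,-.192),'r')
E
```

```text
t: 8.65
tcp_pos: [0.5387, -0.1903, 0.0881]
orientation: [-3.134, -0.002, 1.369]
wrist_force: [0.9, -0.3, -0.2]
grip_width: 0.495
grasp_force: 0.0
t: 9.15
tcp_pos: [0.5246, -0.2686, 0.1195]
orientation: [-3.14, -0.001, 1.369]
wrist_force: [0.6, -0.5, -0.5]
grip_width: 0.501
grasp_force: 0.0
  comp 550.2 -147.8 yaw 1.37 size [ 6.5 75.3]
  comp 541.5 -190.6 yaw -0.197 size [34.4 48.3]
  comp 540.7 -192.3 yaw -1.009 size [11.4 13.8]
  comp 533.0 -233.1 yaw 1.375 size [ 6.6 75.3]
```

View pics/w4.png

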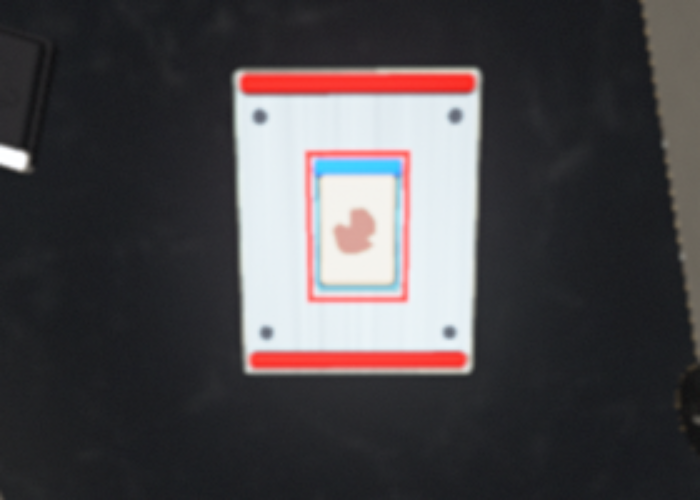

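Blue sits centred and square inside the red rectangle: base at about (315–402, 158–290) against the rectangle at (306–409, 152–300). Yellow is next.

```bash
python3 -c "
from h import *
go(.439,.074,.12,.37+np.pi/2)"
```

```text
shift [ 3.183e-01 -1.526e-01  2.000e-04] turn -0.571 j6 -0.39
```

In the tool's units: 0.0398 m is 0.796, -0.0191 m is -0.382.

```bash
python3 -m crank '[[[0.796,-0.382,-0.2],0],[[0.796,-0.382,0],0],[[0.796,-0.382,0],0],[[0.796,-0.382,0],0],[[0.796,-0.382,0],0]]'
python3 -m crank '[[[0.796,-0.382,0],0],[[0.796,-0.382,0],0],[[0.796,-0.382,0],0],[[0,0,0],-0.0358],[[0,0,0],-0.0358]]'
python3 -m crank '[[[0,0,0.2],-0.0358],[[0,0,0],-0.0358],[[0,0,0],0],[[0,0,0],0],[[0,0,0],0]]'
python3 - <<'E'
from h import *
p=camera_params("wrist");img=read_camera("wrist")
c,t,s=rect(img,p,(.439,.074),.004);print(c,t,s); c2,t2,s2=rect(img,p,(.439,.074),.004,110);print(c2,t2,s2);go(*c,.0045,t+np.pi/2)
c,t,s=rect(img,p,(.4217,-.0345),.004);print("pink",c,t,s)
E
```

```text
t: 9.7
tcp_pos: [0.4704, -0.0531, 0.1299]
orientation: [-3.14, -0.0, 1.37]
wrist_force: [1.1, 0.7, -0.3]
grip_width: 0.5
grasp_force: 0.0
t: 10.2
tcp_pos: [0.4379, 0.0753, 0.1299]
orientation: [-3.14, -0.0, 1.665]
wrist_force: [0.2, -0.6, -0.9]
grip_width: 0.499
grasp_force: 0.0
t: 10.7
tcp_pos: [0.4394, 0.073, 0.1204]
orientation: [-3.141, 0.0, 1.938]
wrist_force: [0.1, 0.3, 0.1]
grip_width: 0.501
grasp_force: 0.0
[0.43869431 0.07473731] 0.3734203919886132 [31.876142501831055, 44.82426834106445]
[0.4387276  0.07457169] 0.375232073899167 [30.561920166015625, 43.238040924072266]
shift [ 2.000e-03 -1.000e-04  1.159e-01] turn -0.005 j6 -0.36Traceback (most recent call last):
  File "<stdin>", line 4, in <module>
  File "h.py", line 20, in rect
    i=min(ok,key=lambda i:np.hypot(*(c[i]-q)))
ValueError: min() iterable argument is empty
```

In the tool's units: 0.04 m is 0.8, 0.001 m is 0.02, -0.005 rad / 4 = -0.0013.

```bash
python3 -m crank '[[[0.02,0,0.8],-0.0013],[[0,0,0.8],0],[[0,0,0.5],0],[[0,0,0.2],0],[[0,0,0.02],0]]'
python3 -m crank '[[[0,0,0],0],[[0,0,0],0],[[0,0,0],0]]'
python3 -m crank '[[[0,0,0],0],[[0,0,0],0],[[0,0,0],0],[[0,0,0],0],[[0,0,0],0]]' 0.1
python3 -c "
from h import *
c=(.43869,.07474);s=telemetry.get_state();R=Ro.from_euler('xyz',s['orientation']).as_matrix();print('off',R.T[:2,:2]@(np.array(c)-s['tcp_pos'][:2]))"
python3 -m crank '[[[0,0,-0.4],0],[[0,0,-1],0],[[0,0,-1],0],[[0,0,0],0],[[0,0,0],0]]'
python3 -c "
from h import *
go(.5415,-.1916,.12,1.369)"
```

```text
t: 11.25
tcp_pos: [0.4385, 0.0735, 0.0035]
orientation: [-3.139, -0.001, 1.945]
wrist_force: [-0.0, -1.3, 0.9]
grip_width: 0.507
grasp_force: 0.0
t: 11.55
tcp_pos: [0.4402, 0.0736, 0.0054]
orientation: [3.139, 0.001, 1.946]
wrist_force: [1.1, 1.5, 0.4]
grip_width: 0.499
grasp_force: 0.0
t: 12.05
tcp_pos: [0.4394, 0.0736, 0.0046]
orientation: [3.141, 0.0, 1.946]
wrist_force: [-0.2, 0.7, 6.5]
grip_width: 0.268
grasp_force: 20.0
off [ 0.00132542 -0.00018859]
t: 12.55
tcp_pos: [0.4401, 0.0736, 0.1254]
orientation: [3.139, 0.001, 1.946]
wrist_force: [0.0, -0.7, 0.4]
grip_width: 0.27
grasp_force: 20.0
shift [-0.2839 -0.0028  0.0057] turn 0.577 j6 -0.36
```

In the tool's units: -0.0473 m is -0.946, -0.0005 m is -0.01.

```bash
python3 -m crank '[[[-0.946,-0.01,0],0],[[-0.946,-0.01,0],0],[[-0.946,-0.01,0],0],[[-0.946,-0.01,0],0],[[-0.946,-0.01,0],0]]'
python3 -m crank '[[[-0.95,-0.01,0],0],[[0,0,0],0.036],[[0,0,0],0.036],[[0,0,0],0.036],[[0,0,0],0.0363]]'
python3 -m crank '[[[0,0,0.8],0],[[0,0,0.6],0],[[0,0,0.3],0],[[0,0,0],0],[[0,0,0],0]]'
python3 -m crank '[[[0,0,0],0],[[0,0,0],0],[[0,0,0],0],[[0,0,0],0],[[0,0,0],0]]'
python3 -c "
from h import *
go(.5415,-.1918,.0197,1.369)"
```

```text
t: 13.05
tcp_pos: [0.5223, -0.1486, 0.1219]
orientation: [-3.138, -0.003, 1.946]
wrist_force: [0.0, 0.3, -0.1]
grip_width: 0.27
grasp_force: 20.0
t: 13.55
tcp_pos: [0.5386, -0.1912, 0.1215]
orientation: [-3.137, -0.001, 1.362]
wrist_force: [1.4, 0.3, -1.0]
grip_width: 0.271
grasp_force: 20.0
t: 14.05
tcp_pos: [0.5392, -0.1912, 0.0379]
orientation: [-3.138, -0.001, 1.369]
wrist_force: [-0.7, 0.2, 0.2]
grip_width: 0.269
grasp_force: 20.0
t: 14.55
tcp_pos: [0.5406, -0.1919, 0.0398]
orientation: [3.141, 0.0, 1.369]
wrist_force: [-0.1, 0.1, -0.8]
grip_width: 0.268
grasp_force: 20.0
shift [0.0002 0.0008 0.0201] turn -0.0 j6 -0.26
```

In the tool's units: 0.015 m is 0.3, 0.003 m is 0.06.

```bash
python3 -m crank '[[[0.004,0.016,0.3],0],[[0,0,0.06],0],[[0,0,0],0],[[0,0,0],0],[[0,0,0],0]]'
python3 -m crank '[[[0,0,0.04],0],[[0,0,0],0],[[0,0,0],0],[[0,0,0],0],[[0,0,0],0]]'
python3 -c "
from h import *
go(.5415,-.1918,.0197,1.369)"
```

```text
t: 15.05
tcp_pos: [0.5415, -0.1919, 0.0218]
orientation: [3.141, 0.0, 1.369]
wrist_force: [0.1, -0.1, -0.3]
grip_width: 0.27
grasp_force: 20.0
t: 15.55
tcp_pos: [0.5415, -0.1919, 0.0196]
orientation: [3.141, 0.0, 1.369]
wrist_force: [0.7, -1.0, 1.3]
grip_width: 0.266
grasp_force: 20.0
shift [ 0.0001  0.     -0.0001] turn -0.0 j6 -0.26
```

Yellow is in position on blue, and force is just starting to show. I'll release it, check, and go on to pink.

In the tool's units: 0.0003 m is 0.006.

```bash
python3 -m crank '[[[0,0,0.006],0],[[0,0,0],0],[[0,0,0],0],[[0,0,0],0],[[0,0,0],0]]' 0.5
python3 -m crank '[[[0,0,-0.4],0],[[0,0,-1],0],[[-0.8,0,-0.6],0],[[-0.8,0,0],0],[[0,0,0],0]]'
python3 - <<'E'
from h import *
img=read_camera("wrist");cv2.imwrite("pics/w5.png",cv2.resize(img[20:220,140:420],(700,500))[:,:,::-1])
go(.4219,-.034,.12,-.142+np.pi/2)
E
```

```text
t: 16.05
tcp_pos: [0.5412, -0.1917, 0.019]
orientation: [-3.141, 0.0, 1.369]
wrist_force: [0.1, -0.8, -0.0]
grip_width: 0.499
grasp_force: 0.0
t: 16.55
tcp_pos: [0.5259, -0.275, 0.1209]
orientation: [3.137, 0.004, 1.366]
wrist_force: [-0.5, 0.8, 0.1]
grip_width: 0.501
grasp_force: 0.0
shift [ 0.2122 -0.1496 -0.0007] turn -0.063 j6 -0.39
```

View pics/w5.png

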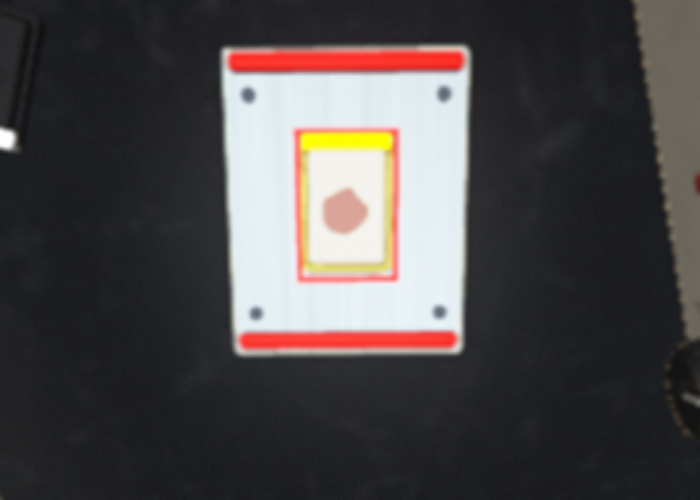

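Yellow lies square on blue at about (345,202), and the slight shift upward is parallax from its height. Now pink.

In the tool's units: 0.0354 m is 0.708, -0.0249 m is -0.498.

```bash
python3 -m crank '[[[0.708,-0.498,0],0],[[0.708,-0.498,0],0],[[0.708,-0.498,0],0],[[0.708,-0.498,0],0],[[0.708,-0.498,0],0]]'
python3 -m crank '[[[0.704,-0.502,0],-0.0158],[[0,0,0],0],[[0,0,0],0],[[0,0,0],0],[[0,0,0],0]]'
python3 - <<'E'
from h import *
p=camera_params("wrist");img=read_camera("wrist")
for th in(70,110):
    c,t,s=rect(img,p,(.4219,-.034),.004,th);print(c,t,s)
go(*c,.0046,t+np.pi/2)
E
```

```text
t: 17.1
tcp_pos: [0.4368, -0.0691, 0.1184]
orientation: [-3.14, -0.001, 1.369]
wrist_force: [0.5, -0.2, -0.0]
grip_width: 0.499
grasp_force: 0.0
t: 17.6
tcp_pos: [0.4221, -0.033, 0.119]
orientation: [3.141, 0.0, 1.431]
wrist_force: [0.8, 0.2, 0.2]
grip_width: 0.497
grasp_force: 0.0
[ 0.42166733 -0.03395275] -0.1416520736427156 [31.592716217041016, 44.73305892944336]
[ 0.42161038 -0.03415779] -0.14537277600166476 [30.498403549194336, 43.443729400634766]
shift [-0.0012 -0.0002  0.1144] turn 0.005 j6 -0.1
```

In the tool's units: 0.04 m is 0.8, 0.025 m is 0.5, 0.002 rad / 4 = 0.0005.

```bash
python3 -m crank '[[[-0.046,-0.004,0.8],0.0005],[[0,0,0.8],0],[[0,0,0.5],0],[[0,0,0.184],0],[[0,0,0],0]]'
python3 -m crank '[[[0,0,0],0],[[0,0,0],0],[[0,0,0],0],[[0,0,0],0],[[0,0,0],0]]'
python3 -m crank '[[[0,0,0],0],[[0,0,0],0],[[0,0,0],0],[[0,0,0],0],[[0,0,0],0]]' 0.1
python3 -c "
from h import *
c=(.42165,-.03405);s=telemetry.get_state();R=Ro.from_euler('xyz',s['orientation']).as_matrix();print('off',R.T[:2,:2]@(np.array(c)-s['tcp_pos'][:2]))"
python3 -m crank '[[[0,0,-0.4],0],[[0,0,-1],0],[[0,0,-1],0],[[0,0,0],0],[[0,0,0],0]]'
python3 -c "
from h import *
go(.5415,-.1918,.12,1.369)"
```

```text
t: 18.15
tcp_pos: [0.4201, -0.0349, 0.0039]
orientation: [-3.139, -0.0, 1.429]
wrist_force: [-0.1, 0.0, 0.0]
grip_width: 0.502
grasp_force: 0.0
t: 18.65
tcp_pos: [0.4211, -0.0345, 0.0054]
orientation: [3.14, 0.0, 1.43]
wrist_force: [-0.5, -0.3, -0.6]
grip_width: 0.5
grasp_force: 0.0
t: 19.15
tcp_pos: [0.4207, -0.0344, 0.0049]
orientation: [-3.141, 0.0, 1.43]
wrist_force: [-0.5, 0.2, 0.7]
grip_width: 0.269
grasp_force: 20.0
off [0.00053035 0.00091801]
t: 19.65
tcp_pos: [0.4216, -0.0347, 0.1259]
orientation: [3.138, 0.0, 1.43]
wrist_force: [0.2, 0.2, -0.1]
grip_width: 0.269
grasp_force: 20.0
shift [-0.1387  0.1408  0.0065] turn 0.061 j6 -0.1
```

In the tool's units: 0.0352 m is 0.704, -0.0345 m is -0.69, 0.061 rad / 4 = 0.0153.

```bash
python3 -m crank '[[[-0.69,0.704,0],0],[[-0.69,0.704,0],0],[[-0.69,0.704,0],0],[[-0.69,0.704,0],0],[[0,0,0],0.0153]]'
python3 -m crank '[[[0,0,0.8],0],[[0,0,0.6],0],[[0,0,0],0],[[0,0,0],0],[[0,0,0],0]]'
python3 -m crank '[[[0,0,0.2],0],[[0,0,0],0],[[0,0,0],0],[[0,0,0],0],[[0,0,0],0]]'
python3 -c "
from h import *
go(.5416,-.1912,.029,1.369)"
```

```text
t: 20.15
tcp_pos: [0.5444, -0.1961, 0.1228]
orientation: [3.139, 0.002, 1.365]
wrist_force: [-0.5, 0.9, 0.5]
grip_width: 0.272
grasp_force: 20.0
t: 20.65
tcp_pos: [0.5412, -0.191, 0.0554]
orientation: [3.141, 0.0, 1.369]
wrist_force: [0.5, -0.7, -0.2]
grip_width: 0.272
grasp_force: 20.0
t: 21.15
tcp_pos: [0.5409, -0.1909, 0.0452]
orientation: [3.141, 0.0, 1.369]
wrist_force: [-0.2, -1.0, -0.2]
grip_width: 0.266
grasp_force: 20.0
shift [-0.0001  0.0007  0.0162] turn -0.0 j6 -0.26
```

In the tool's units: 0.012 m is 0.24, 0.002 m is 0.04.

```bash
python3 -m crank '[[[-0.002,0.014,0.24],0],[[0,0,0.04],0],[[0,0,0],0],[[0,0,0],0],[[0,0,0],0]]'
python3 -m crank '[[[0,0,0.04],0],[[0,0,0],0],[[0,0,0],0],[[0,0,0],0],[[0,0,0],0]]'
python3 -c "
from h import *
go(.5416,-.1912,.029,1.369)"
```

```text
t: 21.65
tcp_pos: [0.5414, -0.1911, 0.0309]
orientation: [-3.142, 0.0, 1.369]
wrist_force: [-0.2, -0.3, -0.6]
grip_width: 0.269
grasp_force: 20.0
t: 22.15
tcp_pos: [0.5414, -0.1912, 0.0289]
orientation: [3.142, 0.0, 1.369]
wrist_force: [0.4, -0.3, 0.3]
grip_width: 0.269
grasp_force: 20.0
shift [ 0.      0.0002 -0.0001] turn -0.0 j6 -0.26
```

In the tool's units: 0.0004 m is 0.008.

```bash
python3 -m crank '[[[0,0,0.008],0],[[0,0,0],0]]' 
python3 -m crank '[[[0,0,0],0],[[0,0,0],0],[[0,0,0],0],[[0,0,-0.4],0],[[0,0,-1],0]]' 0.5
python3 -m crank '[[[-0.8,0,-0.6],0],[[-0.8,0,0],0],[[0,0,0],0],[[0,0,0],0],[[0,0,0],0]]'
python3 - <<'E'
from h import *
img=read_camera("wrist");cv2.imwrite("pics/w6.png",cv2.resize(img[20:220,140:420],(700,500))[:,:,::-1])
p=camera_params("wrist");carrier(img,p,(.5415,-.192),'r')
go(.5381,.1795,.13,.153+np.pi/2)
E
```

```text
t: 22.35
tcp_pos: [0.5414, -0.1911, 0.0287]
orientation: [3.141, 0.0, 1.369]
wrist_force: [-0.1, -0.4, 1.9]
grip_width: 0.269
grasp_force: 20.0
t: 22.85
tcp_pos: [0.5381, -0.1896, 0.0954]
orientation: [-3.133, -0.002, 1.369]
wrist_force: [0.7, -1.0, -0.0]
grip_width: 0.499
grasp_force: 0.0
t: 23.35
tcp_pos: [0.5247, -0.2682, 0.1277]
orientation: [-3.14, -0.001, 1.369]
wrist_force: [0.7, 0.6, -1.0]
grip_width: 0.498
grasp_force: 0.0
  comp 550.2 -147.5 yaw 1.371 size [ 6.4 75.2]
  comp 541.6 -190.3 yaw -0.2 size [34.5 48. ]
  comp 541.2 -192.0 yaw -0.993 size [12.8 14.2]
  comp 533.1 -233.0 yaw 1.371 size [ 6.3 75.3]
shift [ 0.4411 -0.0765 -0.0017] turn -0.354 j6 -0.39
```

View pics/w6.png

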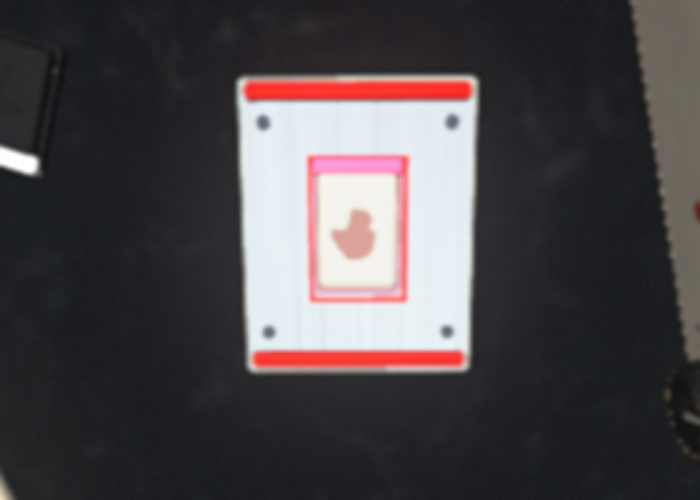

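The pink stack is square and centred at about (357,228). The cover is next.

```bash
cat >> h.py <<'E'
def cover(img,p,xy,z=.035):
    """centre/yaw of the cover: orange roof outline in plane z, and dark handle inside it"""
    hsv=cv2.cvtColor(cv2.resize(img,None,fx=4,fy=4),cv2.COLOR_RGB2HSV)
    m=cv2.inRange(hsv,(5,150,170),(22,255,255)); q=pix(p,[*xy,z])[0]
    n,l,s,c=cv2.connectedComponentsWithStats(m); 
    for i in range(1,n):
        if s[i,4]<2000 or np.hypot(*((c[i]+.5)/4-.5-q))>80: continue
        cs,h=cv2.findContours((l==i).astype(np.uint8),cv2.RETR_CCOMP,cv2.CHAIN_APPROX_NONE)
        for k in cs:
            if cv2.contourArea(k)<1500: continue
            (cx,cy),(a,b),t=cv2.minAreaRect((world(p,(k[:,0]+.5)/4-.5,z)*1000).astype(np.float32)); t=np.radians(t)+(0 if a<b else np.pi/2)
            print("  cov",round(cx,1),round(cy,1),"yaw",round((t+np.pi/2)%np.pi-np.pi/2,3),np.round(sorted((a,b)),1))
E
python3 - <<'E'
from h import *
cover(read_camera("top"),camera_params("top"),(.434,.163))
go(.434,.13,.18,1.69)
E
```

```text
shift [ 0.3719 -0.1686 -0.0516] turn -0.32 j6 -0.39
```

In the tool's units: 0.0413 m is 0.826, -0.0187 m is -0.374.

```bash
python3 -m crank '[[[0.826,-0.374,-0.4],0],[[0.826,-0.374,-0.4],0],[[0.826,-0.374,-0.22],0],[[0.826,-0.374,0],0],[[0.826,-0.374,0],0]]'
python3 -m crank '[[[0.826,-0.374,0],0],[[0.826,-0.374,0],0],[[0.826,-0.374,0],0],[[0.826,-0.374,0],-0.025],[[0,0,0],-0.0275]]'
python3 -m crank '[[[0,0,0],-0.0275],[[0,0,0],0],[[0,0,0],0],[[0,0,0],0]]'
python3 - <<'E'
from h import *
p=camera_params("wrist");img=read_camera("wrist");cv2.imwrite("pics/w7.png",img[:,:,::-1])
print(pix(p,[.434,.163,.035]));cover(img,p,(.434,.163))
E
```

```text
t: 23.95
tcp_pos: [0.4744, -0.0459, 0.1796]
orientation: [3.141, -0.0, 1.37]
wrist_force: [1.5, 0.4, 0.6]
grip_width: 0.497
grasp_force: 0.0
t: 24.45
tcp_pos: [0.4323, 0.1337, 0.1791]
orientation: [-3.14, -0.002, 1.59]
wrist_force: [-0.5, -1.7, -0.2]
grip_width: 0.504
grasp_force: 0.0
t: 24.85
tcp_pos: [0.4348, 0.1284, 0.1793]
orientation: [-3.141, 0.0, 1.687]
wrist_force: [0.0, -0.5, -0.3]
grip_width: 0.495
grasp_force: 0.0
[[284.2456827 162.0818354]]
  cov 435.1 165.7 yaw 0.251 [53.5 65.4]
  cov 434.9 165.8 yaw 0.251 [50.6 62.4]
  cov 435.6 164.0 yaw 0.241 [15.1 44.6]
  cov 435.5 164.1 yaw 0.25 [11.5 41.8]
```

View pics/w7.png

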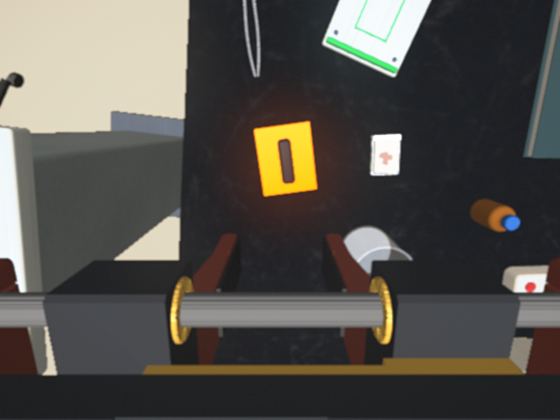

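The cover roof is centred at (286,158), handle at (286,160), and its measured size matches 52x64. Gripping the handle.

```bash
python3 -c "
from h import *
go(.4350,.1650,.1,1.822)"
```

```text
shift [0.0365 0.0043 0.0793] turn -0.135 j6 0.02
```

In the tool's units: 0.04 m is 0.8, 0.0365 m is 0.73, -0.135 rad / 4 = -0.0338.

```bash
python3 -m crank '[[[0.73,0.086,0],0],[[0,0,0.8],-0.0338],[[0,0,0.6],0],[[0,0,0],0],[[0,0,0],0]]'
python3 -m crank '[[[0,0,0],0],[[0,0,0],0],[[0,0,0],0],[[0,0,0],0]]'
python3 - <<'E'
from h import *
p=camera_params("wrist");img=read_camera("wrist");cover(img,p,(.435,.165))
go(.4350,.1650,.0385,1.822)
E
```

```text
t: 25.4
tcp_pos: [0.4348, 0.1649, 0.1095]
orientation: [-3.14, 0.0, 1.822]
wrist_force: [-0.2, -0.1, -0.0]
grip_width: 0.501
grasp_force: 0.0
t: 25.8
tcp_pos: [0.4355, 0.1652, 0.1102]
orientation: [3.14, 0.0, 1.823]
wrist_force: [-0.6, 0.8, -0.1]
grip_width: 0.496
grasp_force: 0.0
  cov 434.9 166.2 yaw 0.253 [52.9 64.8]
  cov 436.1 162.1 yaw 0.247 [12.3 45.2]
shift [-0.0001 -0.0004  0.0715] turn 0.002 j6 -0.04
```

In the tool's units: 0.03 m is 0.6, 0.0105 m is 0.21.

```bash
python3 -m crank '[[[0,0,0.6],0],[[0,0,0.6],0],[[0,0,0.21],0],[[0,0,0],0],[[0,0,0],0]]'
python3 -m crank '[[[0,0,0],0],[[0,0,0],0],[[0,0,0],0],[[0,0,0],0],[[0,0,0],0]]' 0.0 30
python3 -m crank '[[[0,0,0],0],[[0,0,0],0]]'
python3 -m crank '[[[0,0,-0.4],0],[[0,0,-1],0],[[0,0,-0.4],0],[[0,0,0],0],[[0,0,0],0]]'
python3 -c "
from h import *
go(.5415,-.1915,.13,1.369)"
```

```text
t: 26.35
tcp_pos: [0.4353, 0.1653, 0.0395]
orientation: [3.141, 0.0, 1.824]
wrist_force: [0.5, 0.6, 0.1]
grip_width: 0.501
grasp_force: 0.0
t: 26.85
tcp_pos: [0.4351, 0.1652, 0.0392]
orientation: [3.141, 0.0, 1.824]
wrist_force: [0.1, 0.4, 4.0]
grip_width: 0.132
grasp_force: 30.0
t: 27.05
tcp_pos: [0.4351, 0.1652, 0.0392]
orientation: [3.141, 0.0, 1.824]
wrist_force: [-1.9, -0.8, 5.5]
grip_width: 0.132
grasp_force: 30.0
t: 27.55
tcp_pos: [0.4348, 0.1651, 0.1287]
orientation: [3.141, 0.0, 1.824]
wrist_force: [-0.6, 0.2, -1.5]
grip_width: 0.136
grasp_force: 30.0
shift [-0.372   0.014  -0.0012] turn 0.455 j6 -0.04
```

In the tool's units: -0.0465 m is -0.93, 0.0018 m is 0.036.

```bash
python3 -m crank '[[[-0.93,0.034,0],0],[[-0.93,0.034,0],0],[[-0.93,0.036,0],0],[[-0.93,0.036,0],0],[[-0.93,0.036,0],0]]'
python3 -m crank '[[[-0.93,0.036,0],0],[[-0.93,0.034,0],0],[[-0.93,0.034,0],0],[[0,0,0],0.0375],[[0,0,0],0.0375]]'
python3 -m crank '[[[0,0,0],0.0375],[[0,0,0],0.0013],[[0,0,0.4],0],[[0,0,0.2],0],[[0,0,0],0]]'
python3 -m crank '[[[0,0,0],0],[[0,0,0],0],[[0,0,0],0],[[0,0,0],0],[[0,0,0],0]]'
python3 - <<'E'
from h import *
cv2.imwrite("pics/w8.png",read_camera("wrist")[:,:,::-1])
go(.5415,-.1915,.05,1.369)
E
```

```text
t: 28.05
tcp_pos: [0.5004, -0.0592, 0.1269]
orientation: [-3.138, -0.002, 1.824]
wrist_force: [0.4, 1.7, -0.6]
grip_width: 0.132
grasp_force: 30.0
t: 28.55
tcp_pos: [0.5405, -0.1927, 0.1262]
orientation: [-3.138, -0.001, 1.515]
wrist_force: [-1.1, 0.4, -0.6]
grip_width: 0.132
grasp_force: 30.0
t: 29.05
tcp_pos: [0.5397, -0.1904, 0.0965]
orientation: [-3.137, -0.001, 1.371]
wrist_force: [-0.7, -0.5, -1.6]
grip_width: 0.137
grasp_force: 30.0
t: 29.55
tcp_pos: [0.5418, -0.1916, 0.0994]
orientation: [3.141, 0.0, 1.369]
wrist_force: [0.9, -0.7, -1.2]
grip_width: 0.135
grasp_force: 30.0
shift [-0.     -0.0004  0.0493] turn -0.0 j6 -0.26
```

View pics/w8.png

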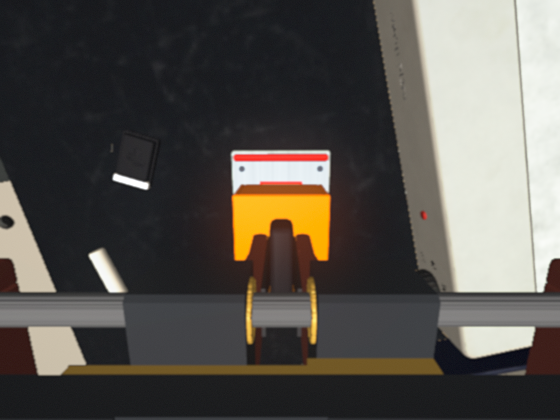

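The cover hangs square and centred over the carrier (roof 233–330, plate 232–330), so I'm lowering it.

Units first: shifts go in shares of 50 mm and turns go in shares of 4 rad. So 0.02 m is 0.4, 0.015 m is 0.3.

```bash
python3 -m crank '[[[0,-0.008,0.4],0],[[0,0,0.3],0],[[0,0,0.2],0],[[0,0,0.1],0],[[0,0,0],0]]'
python3 -m crank '[[[0,0,0],0],[[0,0,0.05],0],[[0,0,0],0],[[0,0,0],0],[[0,0,0],0]]'
python3 -m crank '[[[0,0,0.03],0],[[0,0,0],0],[[0,0,0],0],[[0,0,0],0]]'
```

```text
t: 30.1
tcp_pos: [0.541, -0.1913, 0.0485]
orientation: [-3.141, -0.0, 1.369]
wrist_force: [0.4, 0.6, -0.4]
grip_width: 0.131
grasp_force: 30.0
t: 30.6
tcp_pos: [0.5414, -0.1915, 0.0467]
orientation: [3.141, 0.0, 1.369]
wrist_force: [-0.7, -0.0, -0.6]
grip_width: 0.132
grasp_force: 30.0
t: 31.0
tcp_pos: [0.5415, -0.1915, 0.0453]
orientation: [3.141, 0.0, 1.369]
wrist_force: [-1.1, -0.1, 3.6]
grip_width: 0.132
grasp_force: 30.0
```

In the tool's units: -0.02 m is -0.4.

```bash
python3 -m crank '[[[0,0,0],0],[[0,0,0],0],[[0,0,0],0],[[0,0,0],0],[[0,0,-0.4],0]]' 0.5 20
python3 -m crank '[[[0,0,-1],0],[[0,0,-0.8],0],[[-0.8,0,0],0],[[-0.6,0,0],0],[[0,0,0],0]]'
python3 -m crank '[[[0,0,0],0],[[0,0,0],0],[[0,0,0],0]]'
python3 - <<'E'
from h import *
p=camera_params("wrist");img=read_camera("wrist");cover(img,p,(.541,-.191),.041);carrier(img,p,(.5415,-.192),'r')
cv2.imwrite("pics/w9.png",img[:,:,::-1])
go(.5381,.1795,.15,.153+np.pi/2)
E
```

```text
t: 31.5
tcp_pos: [0.5393, -0.1905, 0.063]
orientation: [-3.137, -0.001, 1.369]
wrist_force: [0.2, 0.1, 0.2]
grip_width: 0.497
grasp_force: 0.0
t: 32.0
tcp_pos: [0.5272, -0.2634, 0.1557]
orientation: [3.14, 0.002, 1.366]
wrist_force: [0.2, -0.1, -0.8]
grip_width: 0.5
grasp_force: 0.0
t: 32.3
tcp_pos: [0.5271, -0.2588, 0.1546]
orientation: [-3.141, -0.001, 1.37]
wrist_force: [-0.0, 0.2, -0.8]
grip_width: 0.502
grasp_force: 0.0
  cov 541.3 -191.0 yaw -0.202 [51.8 62.2]
  cov 541.4 -190.8 yaw -0.202 [12.2 41.9]
  cov 543.7 -178.2 yaw 1.371 [34.8 48.5]
  comp 550.2 -147.9 yaw 1.377 size [ 6.7 75.1]
  comp 541.4 -190.7 yaw -0.202 size [59.7 71.7]
  comp 533.1 -233.2 yaw 1.371 size [ 6.8 75.4]
shift [ 0.4317 -0.0768  0.0049] turn -0.354 j6 -0.37
```

View pics/w9.png

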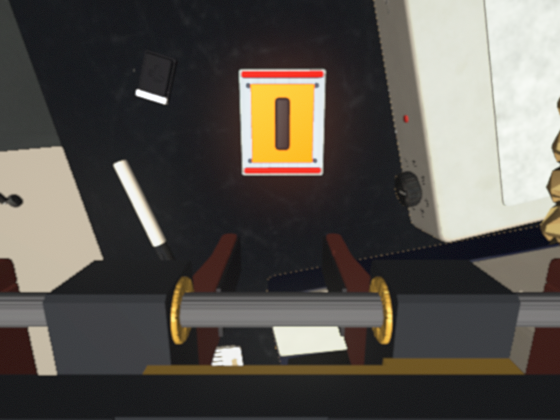

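The cover stands flat and square between the rails, centred at (282,122). For white there are two candidates in the top view: (319,299) and (526,372). The one at (319,299) has the white base and border. The other is the black-based look-alike. I'll confirm with a crop from the hover.

In the tool's units: 0.048 m is 0.96, -0.0085 m is -0.17.

```bash
python3 -m crank '[[[0.96,-0.17,0],0],[[0.96,-0.17,0],0],[[0.96,-0.17,0],0],[[0.96,-0.17,0],0],[[0.96,-0.17,0],0]]'
python3 -m crank '[[[0.96,-0.17,0],0],[[0.96,-0.17,0],0],[[0.96,-0.17,0],0],[[0.96,-0.17,0],0],[[0,0,0],-0.0295]]'
python3 -m crank '[[[0,0,0.7],-0.0295],[[0,0,0],-0.0295],[[0,0,0],0],[[0,0,0],0],[[0,0,0],0]]'
python3 -m crank '[[[0,0,0],0],[[0,0,0],0],[[0,0,0],0]]'
python3 - <<'E'
from h import *
p=camera_params("wrist");img=read_camera("wrist");cv2.imwrite("pics/w10.png",cv2.resize(img[20:270,140:420],(672,600))[:,:,::-1])
for th in(70,110):
    c,t,s=rect(img,p,(.5381,.1795),.004,th);print(c,t,s)
go(*c,.0046,t+np.pi/2)
E
```

```text
t: 32.85
tcp_pos: [0.5334, -0.0138, 0.155]
orientation: [3.142, -0.0, 1.369]
wrist_force: [0.7, 0.7, -0.7]
grip_width: 0.5
grasp_force: 0.0
t: 33.35
tcp_pos: [0.5385, 0.185, 0.155]
orientation: [3.141, -0.002, 1.493]
wrist_force: [0.3, -1.0, 0.5]
grip_width: 0.498
grasp_force: 0.0
t: 33.85
tcp_pos: [0.5395, 0.1788, 0.1206]
orientation: [3.14, 0.0, 1.721]
wrist_force: [-0.0, 0.1, 0.5]
grip_width: 0.5
grasp_force: 0.0
t: 34.15
tcp_pos: [0.5392, 0.1785, 0.1202]
orientation: [3.141, 0.0, 1.722]
wrist_force: [-0.2, 0.4, 0.2]
grip_width: 0.503
grasp_force: 0.0
[0.53754083 0.17914725] 0.15188162492960267 [31.379079818725586, 43.59002685546875]
[0.53748114 0.17905072] 0.1524719145852187 [30.318042755126953, 42.45625686645508]
shift [ 0.0008 -0.0016  0.1156] turn -0.001 j6 0.05
```

View pics/w10.png

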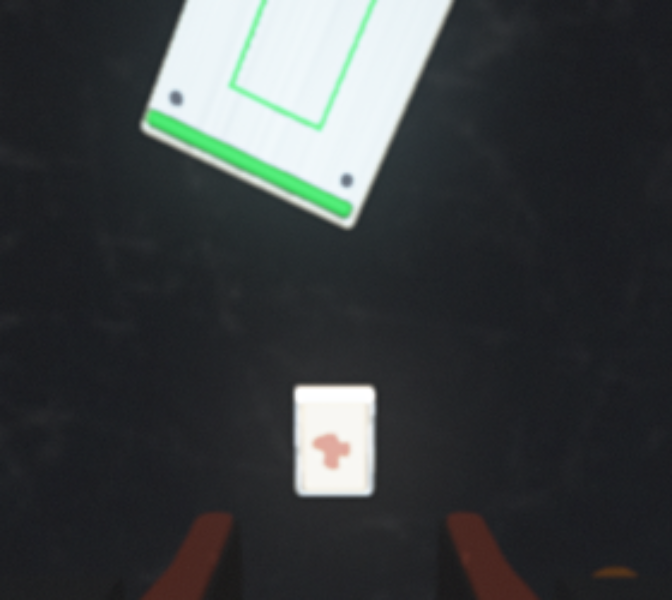

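Confirmed: the cassette at (335,440) has a white label and border with a beige wax block. Grasping it.

In the tool's units: 0.04 m is 0.8, -0.0002 m is -0.004.

```bash
python3 -m crank '[[[-0.004,-0.032,0.8],0],[[0,0,0.8],0],[[0,0,0.5],0],[[0,0,0.204],0],[[0,0,0],0]]'
python3 -m crank '[[[0,0,0],0],[[0,0,0],0],[[0,0,0],0],[[0,0,0],0],[[0,0,0],0]]'
python3 -m crank '[[[0,0,0],0],[[0,0,0],0],[[0,0,0],0],[[0,0,0],0],[[0,0,0],0]]' 0.1 20
python3 -c "
from h import *
c=(.5375,.1791);s=telemetry.get_state();R=Ro.from_euler('xyz',s['orientation']).as_matrix();print('off',R.T[:2,:2]@(np.array(c)-s['tcp_pos'][:2]))"
python3 -m crank '[[[0,0,-0.4],0],[[0,0,-1],0],[[0,0,-1],0],[[0,0,0],0],[[0,0,0],0]]'
python3 -c "
from h import *
go(.4961,.235,.12,-.28+np.pi/2)"
```

```text
t: 34.7
tcp_pos: [0.5365, 0.1779, 0.0036]
orientation: [-3.139, 0.0, 1.723]
wrist_force: [0.7, 0.0, 0.8]
grip_width: 0.496
grasp_force: 0.0
t: 35.2
tcp_pos: [0.5377, 0.1782, 0.0053]
orientation: [3.141, 0.0, 1.723]
wrist_force: [-0.7, -0.4, 0.1]
grip_width: 0.495
grasp_force: 0.0
t: 35.7
tcp_pos: [0.5373, 0.1781, 0.0047]
orientation: [-3.141, 0.0, 1.723]
wrist_force: [0.1, -0.2, 1.2]
grip_width: 0.272
grasp_force: 20.0
off [0.00093128 0.00030126]
t: 36.2
tcp_pos: [0.5384, 0.1784, 0.1261]
orientation: [3.138, -0.0, 1.723]
wrist_force: [0.1, -1.3, -0.4]
grip_width: 0.267
grasp_force: 20.0
shift [ 0.0624 -0.0332  0.006 ] turn 0.432 j6 0.05
```

In the tool's units: 0.0312 m is 0.624, -0.0166 m is -0.332, 0.144 rad / 4 = 0.036.

```bash
python3 -m crank '[[[0.624,-0.332,0],0],[[0.624,-0.332,0],0],[[0,0,0],0.036],[[0,0,0],0.036],[[0,0,0],0.036]]'
python3 -m crank '[[[0,0,0],0],[[0,0,0],0],[[0,0,0],0],[[0,0,0],0],[[0,0,0],0]]'
python3 - <<'E'
from h import *
p=camera_params("wrist");img=read_camera("wrist")
carrier(img,p,(.508,.311),'g')
go(.508,.311,.03,1.29)
E
```

```text
t: 36.7
tcp_pos: [0.4932, 0.2346, 0.1226]
orientation: [-3.138, 0.002, 1.286]
wrist_force: [-0.6, -0.4, 0.6]
grip_width: 0.268
grasp_force: 20.0
t: 37.2
tcp_pos: [0.4951, 0.2347, 0.1246]
orientation: [-3.141, 0.0, 1.292]
wrist_force: [0.1, -0.9, 0.4]
grip_width: 0.268
grasp_force: 20.0
  comp 519.0 353.5 yaw 1.293 size [ 6.5 75.3]
  comp 507.4 311.3 yaw -0.274 size [34.2 48.4]
  comp 495.3 269.4 yaw 1.293 size [ 6.1 75.5]
shift [ 0.0769 -0.0087  0.0947] turn 0.001 j6 0.6
```

In the tool's units: 0.04 m is 0.8, 0.0385 m is 0.77.

```bash
python3 -m crank '[[[0.76,-0.09,0],0],[[0.77,-0.09,0],0],[[0,0,0.8],0],[[0,0,0.8],0],[[0,0,0],0]]'
python3 -m crank '[[[0,0,0.4],0],[[0,0,0],0],[[0,0,0],0],[[0,0,0],0],[[0,0,0],0]]'
python3 -m crank '[[[0,0,0],0],[[0,0,0],0],[[0,0,0],0]]'
python3 -c "
from h import *
go(.5070,.3104,.0107,1.293)"
```

```text
t: 37.75
tcp_pos: [0.5036, 0.3092, 0.0403]
orientation: [-3.134, 0.006, 1.292]
wrist_force: [-1.3, -1.3, -0.3]
grip_width: 0.268
grasp_force: 20.0
t: 38.25
tcp_pos: [0.5086, 0.3111, 0.0262]
orientation: [3.14, -0.001, 1.291]
wrist_force: [-0.8, -0.3, -0.2]
grip_width: 0.268
grasp_force: 20.0
t: 38.55
tcp_pos: [0.5077, 0.3108, 0.025]
orientation: [3.141, -0.0, 1.291]
wrist_force: [-0.3, 0.1, 0.4]
grip_width: 0.271
grasp_force: 20.0
shift [-0.0006 -0.0006  0.0143] turn -0.002 j6 0.71
```

In the tool's units: 0.01 m is 0.2, 0.002 m is 0.04, -0.002 rad / 4 = -0.0005.

```bash
python3 -m crank '[[[-0.012,-0.012,0.2],-0.0005],[[0,0,0.04],0],[[0,0,0],0],[[0,0,0],0],[[0,0,0],0]]'
python3 -m crank '[[[0,0,0.04],0],[[0,0,0],0],[[0,0,0.012],0],[[0,0,0],0],[[0,0,0],0]]'
```

```text
t: 39.05
tcp_pos: [0.5069, 0.3104, 0.0127]
orientation: [-3.142, 0.0, 1.293]
wrist_force: [-0.5, -0.1, -0.2]
grip_width: 0.273
grasp_force: 20.0
t: 39.55
tcp_pos: [0.5071, 0.3105, 0.0107]
orientation: [3.141, -0.0, 1.293]
wrist_force: [-0.8, -0.4, 6.0]
grip_width: 0.266
grasp_force: 20.0
```

In the tool's units: -0.05 m is -1, -0.03 m is -0.6.

```bash
python3 -m crank '[[[0,0,0],0],[[0,0,0],0],[[0,0,0],0],[[0,0,-0.6],0],[[0,0,-1],0]]' 0.5
python3 -m crank '[[[-0.8,0,-0.8],0],[[-0.8,0,0],0],[[0,0,-0.8],0],[[0,0,-0.8],0],[[0,0,0],0]]'
python3 - <<'E'
from h import *
a=cv2.resize(read_camera("wrist")[20:260,120:440],(400,300));t=read_camera("top")
b=cv2.resize(t[180:290,120:440],(800,275))
o=np.zeros((300,800,3),np.uint8);o[:,:400]=a
o[:,400:]=cv2.resize(read_camera("scene")[120:330,140:420],(400,300))
cv2.imwrite("pics/f.png",np.vstack([o,b])[:,:,::-1])
p=camera_params("top")
for n,w,z in(("beaker",(.5359,.0714),.07),("vial",(.6503,.1289),.05)): print(n,rect(t,p,w,z,80 if n=="beaker" else 60)[0])
E
```

```text
t: 40.05
tcp_pos: [0.504, 0.309, 0.0876]
orientation: [-3.136, 0.005, 1.293]
wrist_force: [0.3, -0.7, 0.3]
grip_width: 0.5
grasp_force: 0.0
t: 40.55
tcp_pos: [0.4896, 0.2388, 0.2107]
orientation: [3.134, -0.005, 1.292]
wrist_force: [0.1, -0.2, -0.5]
grip_width: 0.503
grasp_force: 0.0
beaker [0.535883   0.07079895]
vial [0.65026373 0.12883881]
```

View pics/f.png

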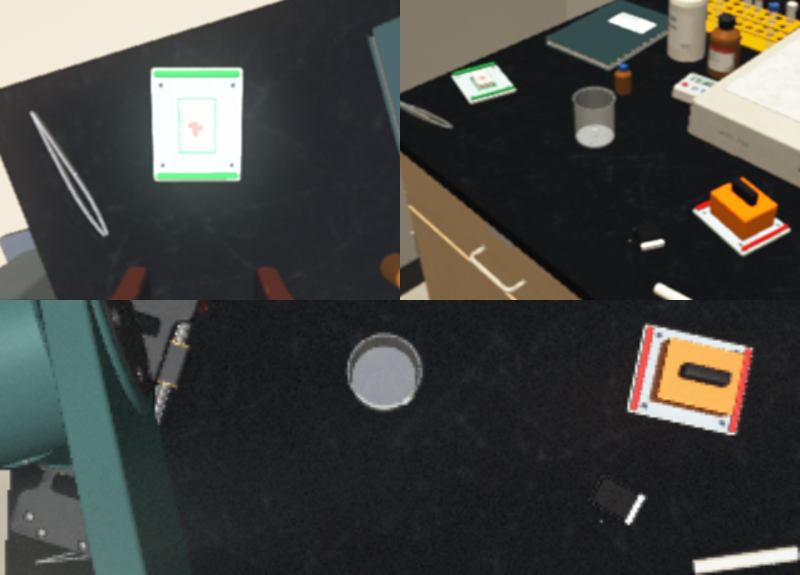

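White lies centred in the green rectangle at (197,125). The cover stands flat on the red carrier at (742,205), and the beaker and vial have not moved. Handing in.

```bash
python3 -m crank '[[[0,0,0],0],[[0,0,0],0],[[0,0,0],0]]'; python3 -c "
from rig import bot; print(bot.sign_off())"
```

```text
t: 41.0
tcp_pos: [0.4856, 0.2378, 0.2044]
orientation: [-3.14, 0.001, 1.293]
wrist_force: [-0.1, -0.8, -0.8]
grip_width: 0.505
grasp_force: 0.0
the job is handed in; nothing more can be done
None
```

The job is handed in at 41 s, with no verdict shown: blue, yellow and pink are stacked under the orange cover on the red carrier, white is alone on the green carrier, and the beaker and vial did not move.

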